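Turn an oblong tile over on the turning ramp

TASK

Tiles are packed glazed face down. Pick up the oblong tile, hold it level and face up just above the top edge of the turning ramp with most of it out over the padded tray, and let it go so that it tips over the edge and comes to rest face down on the mat. Let the fall turn it, not the gripper, and leave the square tile where it lies.

Things in the scene. Friction and masses are not known exactly. Their poses are not given: they have to be found in the camera images.
- tile: Oblong white glazed tile, 90 x 45 x 11 mm, 0.12 kg, loose, flat on the table and face up at the start. Origin: centre of its back (underside at the start). x along the 90 mm length, y along the 45 mm width, z out of the glazed face, which has a thin grey oblong bead 8 mm inside the rim (the back has two cork strips). Grip it across the 45 mm width at mid length.
- square_tile: A square tile, 45 x 45 x 11 mm, of the same make and also lying loose, face up. Not wanted: leave it alone. Origin: centre of its underside; z up.
- ramp: Turning ramp, fixed: an aluminium sheet 36 mm wide rises steeply to a top edge, then drops sheer to a padded tray. Origin: on the table below the middle of the edge. x: level, from the edge out over the tray; y: along the edge; z: up. Slope foot at x = -90 mm. Mat top z = 10, x 4 to 194, y -64 to 64 mm, rim 22 mm high. Base board 6 mm thick, x -115 to 200, y -70 to 70 mm.
- ramp_edge (a point): Middle of the ramp's rounded top edge, 140 mm above the table; axes as the ramp. Let go with its length along x, bottom 5 to 25 mm above the edge, and centre 5 to 33 mm (best 20) in front of it, so that 12 to 40 mm of it is behind, the tile turns over and lands face down 60 to 120 mm from the edge. Centred behind the edge it slides back; with under 5 mm on the edge it may land unturned.
Not all that is in view belongs to the job. Leave any yellow look-alike of the tile alone.

How it is judged:
By the outcome, as a careful person would: the job done as asked, in the order asked, and still so for the second after the job is handed in, with the robot touching nothing.
It also fails if it takes over 45 s, if anything falls off the work surface, if the arm or the gripper's body presses on something with over 40 N, if the wrist force passes 120 N, or if a joint passes its speed limit or range.

ROBOT

A 6-joint arm with a two-finger parallel gripper is mounted at the origin on a cart in front of the work surface, level with it; the furniture and walls round the work are solid. World frame = base frame: x ahead of the robot, y to its left, z up, the work surface at z = 0. Lengths are in m, angles in rad, forces in N, time in s.
With the tool pointing down it reaches from about 0.375 to 0.9 m from the base axis. Payload 3.1 kg.
Tool frame: the origin (TCP) lies midway between the tips of the shut fingers; the grasp point (between the pads) lies 19 mm behind it; z points along the fingers, y is the line along which they close (so a half turn about z gives the same grasp; the last joint's range is limited). The gripper opens to 85 mm and grips with 20 to 120 N. Pads are 22 mm wide; open, the fingers measure 114 mm over their backs; the gripper's body (76 mm by 85 mm) begins 54 mm behind the grasp point. The pads swing forward as they close: fully open they stand 13 mm farther back than shut.
Start: joints at [-1.46, 0.527, 1.433, -0, 1.181, -0.178], TCP at [0.179, -0.599, 0.231] pointing down, gripper open.
Joint ranges: [-3.08, 3.08], [-0.75, 2.2], [0.22, 2.44], [-1.43, 4.57], [0, 2.65], [-2.85, 2.85]. Speed limits (rad/s): [2.79, 2.79, 3.14, 3.14, 3.14, 3.14].

INTERFACE

Orientations are given as a unit quaternion [x, y, z, w].
In Python, from station import manip gives the robot as it stands.
- The arm moves only by the tool drive_tool, never from a script. Its argument "motion" is a list that holds one entry, the list of rows, each a list of 5 numbers: the finger opening in mm, from 0 to 85.4, then the shift along the tool's x, y, z in units of 30 mm (1.0 is 30 mm), then the turn about the tool's z in units of 8 degrees (1.0 is 8 degrees). In form: [[[fingers, x, y, z, yaw], ...]]. A call has 1 to 10 rows; each row is the pose to reach, as a shift and turn from the pose commanded when the call began, along the tool's axes at that moment; what a row does not reach only later rows make up. A row lasts 1/10 s, in which the tool goes at most 50 mm and 8.59 degrees, less where a joint would pass 70% of its speed; a pose out of reach is approached as far as the arm can. A call with a gripper value outside its range is refused whole. The fingers move at their own pace and stop on an object; "squeeze" is the grip in N (left out, the last holds). Time passes only in rows, so rows that repeat a pose let the fingers close. It gives the time, the measured TCP pose, the force, the opening and the grip force at its end, in the units of the state.
- manip.sense(): the state, without advancing time (a new reading comes with each control period).
- manip.snapshot(name): name is "side" or "top"; returns the picture (384x512x3 uint8, red, green, blue); there is no depth.
- manip.camera_model(name): a dict with "fov_y" (degrees; the focal length in pixels is half the picture's height over the tangent of half this angle, whatever the lens; pixels are square), "cx", "cy" (the principal point, pixels), "origin" and "orientation" of the camera in the world. Camera axes: x right, y up, looking along -z (the intrinsics and any distortion apply to the point x, -y, -z); pixel columns grow to the right and rows downward; lengths in m; the calibration is good to about 2 mm. A picture is of the moment at which its call begins. camera_model takes no time and is no camera call.
- manip.sign_off(): hands the job in; it is judged then, once.
The state is a dict: "t": time; "q": joint angles; "qd": joint speeds; "tau": joint torques, N m; "tcp_pos": TCP position; "tool_rot": TCP orientation; "force": force on the tool from outside, world axes, zero at the start; "ft_torque": the same for the moment, N m; "finger_gap": opening from 0.0 (shut) to 1.0 (fully open); "gripper_force": force on a finger pad.
Only numpy, scipy, OpenCV 4.12 (cv2) and the standard library are available. Lean on these libraries where they do the work, as an engineer would, in place of code of your own. Each camera call takes 0.05 s, during which the arm holds its last target. There are 200 camera calls.

## Working session

There is one attempt and no reset: what is moved stays moved. The work goes in short steps, Python scripts to look and compute and a tool call to move; the robot and the scene stay as the last step left them, time stands still between calls to the robot, and variables do not carry over. Pictures are saved under pics/ and viewed, at most 10 in all, crops included, and the job is handed in when it is done.

Besides the shell and the picture viewer there is one more tool, called after "Request:" as name(argument=value, ...) on one line, values as JSON. drive_tool: Moves the arm, as the interface text tells. Its arguments: {"type":"object","properties":{"motion":{"type":"array","items":{"type":"array","items":{"type":"array","items":{"type":"number"}}}},"squeeze":{"type":"number"}},"required":["motion"]}

```bash
ls; mkdir -p pics; python3 - <<'E'
from station import manip
import cv2
for n in("top","side"):
    cv2.imwrite(f"pics/{n}0.png",manip.snapshot(n)[:,:,::-1]); print(n,manip.camera_model(n))
s=manip.sense();print({k:s[k] for k in("t","tcp_pos","tool_rot","finger_gap")})
E
```

```text
pics
top {'fov_y': 53.86351335690057, 'cx': 250.15260838809655, 'cy': 190.33644237977285, 'origin': array([0.47875242, 0.12656987, 0.94673333]), 'orientation': array([ 0.03595012, -0.03570693, -0.70163108,  0.71073654])}
side {'fov_y': 51.32003993492013, 'cx': 255.09178387315802, 'cy': 185.89255090883336, 'origin': array([ 0.59764999, -0.61898209,  0.71244694]), 'orientation': array([0.43856719, 0.01546131, 0.02613165, 0.89818534])}
{'t': 0.1, 'tcp_pos': array([ 0.1785354 , -0.59825738,  0.23041675]), 'tool_rot': array([ 9.89521462e-01,  1.44382348e-01,  2.75293824e-05, -1.00619798e-03]), 'finger_gap': 1.0017876016488902}
```

View pics/top0.png

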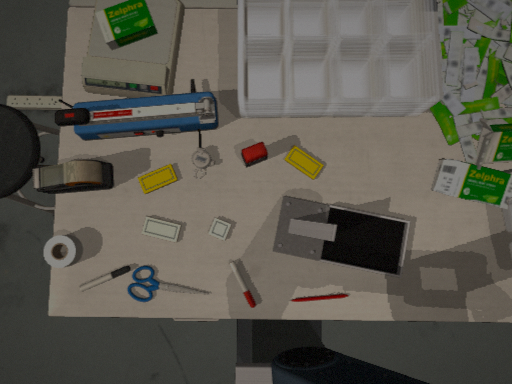

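View pics/side0.png

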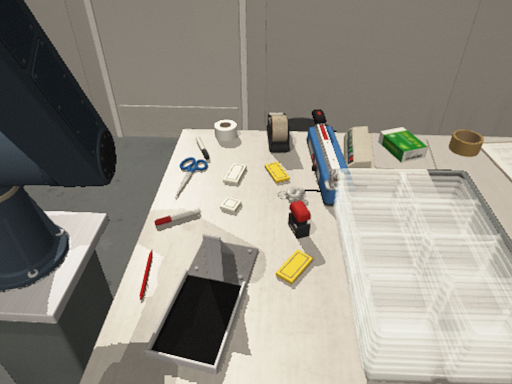

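The top view shows the oblong tile at about (162,229) and the square tile at (220,228). The ramp sheet spans (290–337, 220–240), with the tray to its right. The yellow look-alikes are at (157,179) and (304,162). Next I'll measure.

```bash
cat > h.py <<'E'
import numpy as np,cv2
from scipy.spatial.transform import Rotation as R
from station import manip
def ray(n,px):
    c=manip.camera_model(n);f=192/np.tan(np.radians(c["fov_y"]/2))
    d=np.array([(px[0]-c["cx"])/f,-(px[1]-c["cy"])/f,-1.]);return c["origin"],R.from_quat(c["orientation"]).apply(d)
def plane(n,px,z):
    o,d=ray(n,px);return o+d*(z-o[2])/d[2]
def proj(n,p):
    c=manip.camera_model(n);f=192/np.tan(np.radians(c["fov_y"]/2))
    v=R.from_quat(c["orientation"]).inv().apply(np.asarray(p)-c["origin"]);return np.array([c["cx"]-f*v[0]/v[2],c["cy"]+f*v[1]/v[2]])
def tri(pa,pb):
    (o,d),(p,e)=ray("top",pa),ray("side",pb)
    s=np.linalg.lstsq(np.c_[d,-e],p-o,rcond=None)[0];a,b=o+s[0]*d,p+s[1]*e
    return (a+b)/2,np.linalg.norm(a-b)
E
python3 - <<'E'
from h import *
t=cv2.imread("pics/top0.png");s=cv2.imread("pics/side0.png")
for nm,(x0,y0,x1,y1) in dict(tile=(135,210,190,248),sq=(203,212,238,246)).items():
    c=t[y0:y1,x0:x1].astype(int)
    print(nm,'bg',c[0,0],'ctr',c[(y1-y0)//2,(x1-x0)//2])
    sat=c[:,:,2]-c[:,:,0]   # table is warm, tile greenish white
    bg=np.median(sat); m=(sat<bg-12).astype(np.uint8)
    m=cv2.morphologyEx(m,cv2.MORPH_CLOSE,np.ones((5,5)))
    k=max(cv2.findContours(m,0,2)[0],key=cv2.contourArea)
    b=cv2.boxPoints(cv2.minAreaRect(k))+[x0,y0]
    P=np.array([plane("top",p,.011) for p in b]);print(b.round(1).tolist(),P.round(4).tolist(),P.mean(0).round(4),[np.linalg.norm(P[i]-P[i-1]).round(4) for i in range(4)])
a=cv2.resize(t[180:290,260:420],None,fx=5,fy=5,interpolation=2)
cv2.imwrite("pics/r1.png",a)
cv2.imwrite("pics/r2.png",cv2.resize(s[225:375,140:270],None,fx=4,fy=4,interpolation=2))
E
```

```text
tile bg [108 121 130] ctr [124 140 141]
[[173.0, 238.0], [173.0, 238.0], [172.0, 238.0], [172.0, 238.0]] [[0.4538, 0.3155, 0.011], [0.4538, 0.3155, 0.011], [0.4538, 0.318, 0.011], [0.4538, 0.318, 0.011]] [0.4538 0.3168 0.011 ] [np.float64(0.0025), np.float64(0.0), np.float64(0.0025), np.float64(0.0)]
sq bg [111 122 131] ctr [127 139 140]
[[211.6, 233.2], [212.1, 231.7], [223.0, 235.0], [222.6, 236.5]] [[0.4667, 0.2209, 0.011], [0.4703, 0.2199, 0.011], [0.4627, 0.1928, 0.011], [0.4591, 0.1939, 0.011]] [0.4647 0.2069 0.011 ] [np.float64(0.0281), np.float64(0.0037), np.float64(0.0281), np.float64(0.0037)]
```

View pics/r1.png

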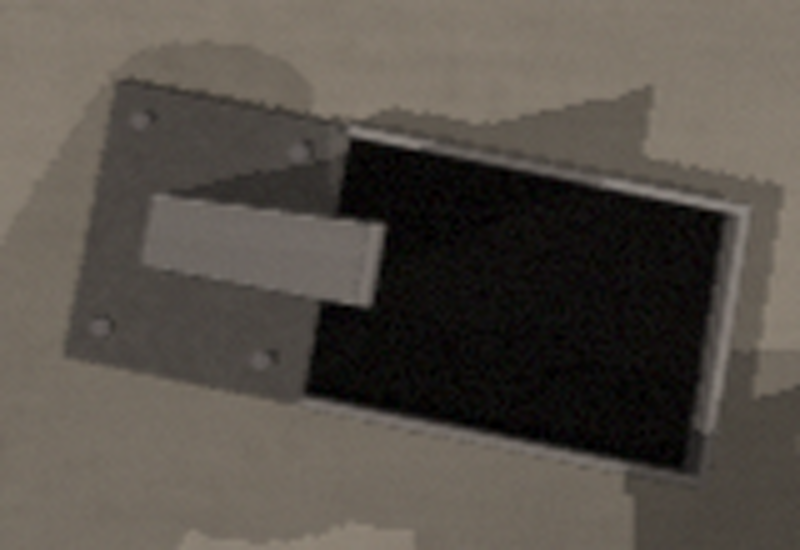

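View pics/r2.png

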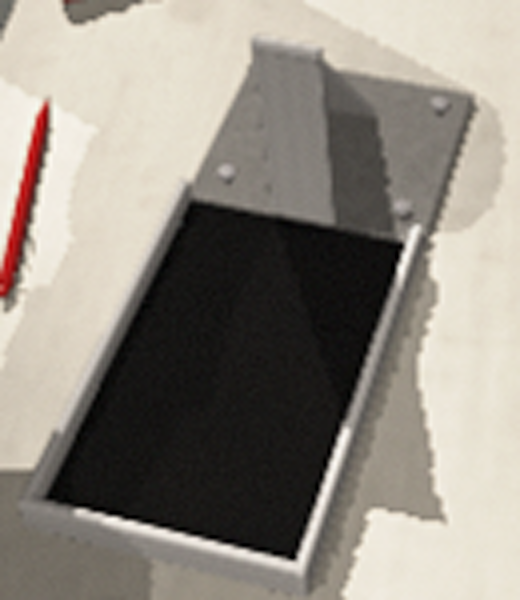

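The crops show the ramp clearly. The edge ends are near crop1 (383,226) and (372,304), and crop2 (255,42) and (322,52). The board's back corners are at crop1 (118,80) and (65,356).

```bash
python3 - <<'E'
from h import *
t=cv2.imread("pics/top0.png")
for nm,(x0,y0,x1,y1) in dict(tile=(135,210,190,248),sq=(203,212,238,246)).items():
    c=t[y0:y1,x0:x1].astype(int)
    m=(c[:,:,1]-c[:,:,2]>-5).astype(np.uint8)
    m=cv2.morphologyEx(m,cv2.MORPH_CLOSE,np.ones((5,5)))
    k=max(cv2.findContours(m,0,2)[0],key=cv2.contourArea)
    M=cv2.moments(m*0+cv2.drawContours(m*0,[k],0,1,-1),True);print(nm,M['m10']/M['m00']+x0,M['m01']/M['m00']+y0)
    b=cv2.boxPoints(cv2.minAreaRect(k))+[x0,y0]
    P=np.array([plane("top",p,.011) for p in b]);print(b.round(1).tolist(),P.round(4).tolist(),P.mean(0).round(4),[np.linalg.norm(P[i]-P[i-1]).round(4) for i in range(4)])
    print(plane("top",[M['m10']/M['m00']+x0,M['m01']/M['m00']+y0],.008))
    for i in range(4): 
        v=P[i]-P[i-1]; print(np.degrees(np.arctan2(v[1],v[0])).round(1),end=' ')
A=lambda x,y:(x/5-.4+260,y/5-.4+180)
B=lambda x,y:(x/4-.4+140,y/4-.4+225)
print("edge L",tri(A(383,226),B(322,50)),"R",tri(A(372,304),B(255,42)))
pts=dict(bl=(A(118,80),.006),br=(A(65,356),.006),fl=(A(152,195),.006),fr=(A(142,265),.006),eL=(A(383,226),.14),eR=(A(372,304),.14))
for k,(p,z) in pts.items(): print(k,plane("top",p,z).round(4))
print("rim far",plane("top",A(748,206),.022),plane("top",A(698,480),.022))
print("rim side",plane("side",B(22,505),.022),plane("side",B(305,570),.022))
s=manip.sense();Rt=R.from_quat(s["tool_rot"]).as_matrix();print(Rt.round(3))
E
```

```text
tile 160.963133640553 228.77572964669739
[[141.0, 233.4], [145.3, 215.4], [183.1, 224.5], [178.7, 242.4]] [[0.4641, 0.3946, 0.011], [0.5083, 0.3858, 0.011], [0.4873, 0.2919, 0.011], [0.4432, 0.3011, 0.011]] [0.4757 0.3434 0.011 ] [np.float64(0.0959), np.float64(0.0451), np.float64(0.0963), np.float64(0.045)]
[0.47593814 0.34664292 0.008     ]
77.4 -11.2 -102.7 168.2 sq 219.37293729372936 228.66336633663366
[[208.3, 233.7], [215.1, 216.7], [230.8, 222.9], [224.0, 240.0]] [[0.4653, 0.229, 0.011], [0.5075, 0.2132, 0.011], [0.4925, 0.1741, 0.011], [0.4505, 0.1901, 0.011]] [0.479  0.2016 0.011 ] [np.float64(0.0416), np.float64(0.045), np.float64(0.0418), np.float64(0.0449)]
[0.47807288 0.2023377  0.008     ]
69.2 -20.6 -111.0 159.1 edge L (array([ 0.4900519 , -0.05643066,  0.13989869]), np.float64(0.0010414933331770865)) R (array([ 0.45624104, -0.05177275,  0.13905428]), np.float64(0.000628406982364514))
bl [0.5623 0.0448 0.006 ]
br [0.4255 0.0703 0.006 ]
fl [0.5052 0.0277 0.006 ]
fr [0.4706 0.0325 0.006 ]
eL [ 0.4895 -0.0565  0.14  ]
eR [ 0.4566 -0.0515  0.14  ]
rim far [ 0.50313018 -0.26147116  0.022     ] [ 0.37138682 -0.23352062  0.022     ]
rim side [ 0.36851543 -0.23886184  0.022     ] [ 0.50276591 -0.26186324  0.022     ]
[[ 0.958  0.286 -0.   ]
 [ 0.286 -0.958  0.002]
 [ 0.    -0.002 -1.   ]]
```

Request:
drive_tool(motion=[[[85, 11.8, -6.8, -0.7, -7.6], [85, 11.8, -6.8, -0.7, -7.6], [85, 11.8, -6.8, -0.7, -7.6], [85, 11.8, -6.8, -0.7, -7.6], [85, 11.8, -6.8, -0.7, -7.6], [85, 11.8, -6.8, -0.7, -7.6], [85, 11.8, -6.8, -0.7, -7.6], [85, 11.8, -6.8, -0.7, -7.6], [85, 11.8, -6.8, -0.7, -7.6], [85, 11.8, -6.8, -0.7, -7.6]]], squeeze=40)

```text
t: 1.1
tcp_pos: [0.4604, -0.3007, 0.2521]
tool_rot: [0.779, 0.627, -0.0, -0.0]
force: [-0.7, -0.4, 0.4]
finger_gap: 0.997
gripper_force: 0.0
```

```bash
cat >> h.py <<'E'
def go(p,ang):
    "units for a move to TCP p with tool x at world angle ang (deg)"
    s=manip.sense();M=R.from_quat(s["tool_rot"]).as_matrix();a=np.degrees(np.arctan2(M[1,0],M[0,0]))
    print("t",s["t"],"tcp",s["tcp_pos"].round(4),"ang",a.round(2),"tilt",M[:,2].round(4),"F",s["force"].round(1),"gap",round(s["finger_gap"],3),"gf",s["gripper_force"])
    print("units",(M.T@(np.array(p)-s["tcp_pos"])/.03).round(3),"yaw",((a-ang)/8).round(3))
E
python3 -c "
from h import *
go((.476,.3455,.12),77.2)"
```

```text
t 1.1 tcp [ 0.4604 -0.3007  0.2521] ang 77.61 tilt [-5.e-04  1.e-04 -1.e+00] F [-0.7 -0.4  0.4] gap 0.997 gf 0.0
units [21.151 -4.109  4.405] yaw 0.052
```

Request:
drive_tool(motion=[[[65, 15, -2.9, 0, 0], [65, 15, -2.9, 0, 0], [65, 15, -2.9, 0, 0], [65, 15, -2.9, 0, 0], [65, 15, -2.9, 0, 0], [65, 15, -2.9, 0, 0], [65, 15, -2.9, 0, 0], [65, 15, -2.9, 0, 0], [65, 15, -2.9, 0, 0], [65, 15, -2.9, 0, 0]]])

```text
t: 2.1
tcp_pos: [0.4727, 0.1584, 0.2522]
tool_rot: [0.779, 0.626, 0.0, -0.0]
force: [0.0, -1.0, -0.2]
finger_gap: 0.761
gripper_force: 0.0
```

```bash
python3 -c "
from h import *
go((.476,.3455,.08),77.2)"
```

```text
t 2.1 tcp [0.4727 0.1584 0.2522] ang 77.58 tilt [ 1.e-04  9.e-04 -1.e+00] F [ 0.  -1.  -0.2] gap 0.761 gf 0.0
units [ 6.109 -1.233  5.744] yaw 0.048
```

Request:
drive_tool(motion=[[[65, 6.1, -1.2, 0, 0.05], [65, 6.1, -1.2, 0, 0.05], [65, 6.1, -1.2, 0, 0.05], [65, 6.1, -1.2, 0, 0.05], [65, 6.1, -1.2, 3, 0.05], [65, 6.1, -1.2, 5.7, 0.05], [65, 6.1, -1.2, 5.7, 0.05], [65, 6.1, -1.2, 5.7, 0.05], [65, 6.1, -1.2, 5.7, 0.05]]])

```text
t: 3.0
tcp_pos: [0.4761, 0.3387, 0.0773]
tool_rot: [0.783, 0.621, -0.005, -0.001]
force: [0.8, 0.5, 0.1]
finger_gap: 0.764
gripper_force: 0.0
```

```bash
python3 -c "
from h import *
go((.476,.3455,.003),77.2)
a=manip.snapshot('side')[120:240,170:320,::-1]
cv2.imwrite('pics/g1.png',cv2.resize(a,None,fx=5,fy=5,interpolation=2))"
```

```text
t 3.0 tcp [0.4761 0.3387 0.0773] ang 76.85 tilt [-0.0081 -0.0046 -1.    ] F [0.8 0.5 0.1] gap 0.764 gf 0.0
units [ 0.236 -0.039  2.475] yaw -0.043
```

View pics/g1.png

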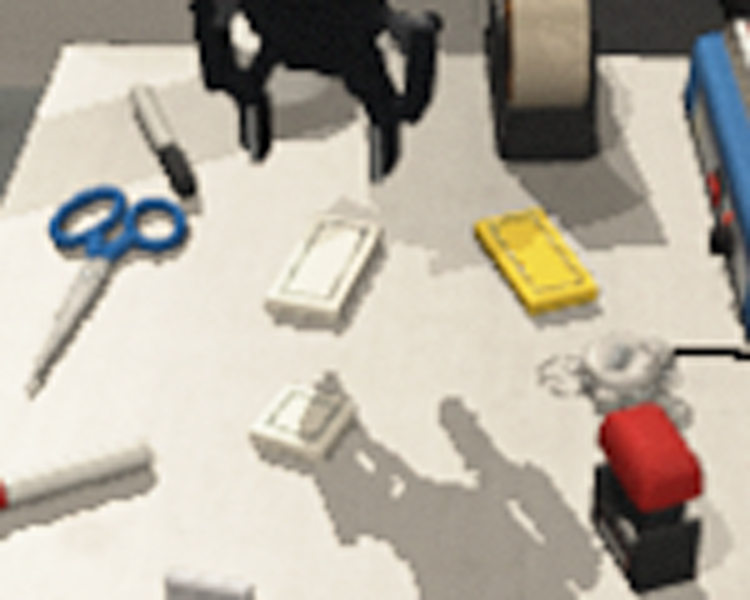

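The side view shows the tile centred at about crop (327,261), with the fingers above and beyond it. I'll cross-check its position from this view.

```bash
python3 -c "
from h import *
q=[plane('side',(x/5-.4+170,y/5-.4+120),.011) for x,y in((327,213),(384,235),(330,306),(267,292))];print(np.round(q,4),np.mean(q,0))
go((.476,.3455,.03),77.2)"
```

```text
[[0.4706 0.3944 0.011 ]
 [0.5076 0.3728 0.011 ]
 [0.4819 0.2998 0.011 ]
 [0.4436 0.3113 0.011 ]] [0.47592314 0.34459429 0.011     ]
t 3.05 tcp [0.4778 0.3398 0.0796] ang 76.86 tilt [-0.0036 -0.0023 -1.    ] F [0.2 0.6 1.1] gap 0.76 gf 0.0
units [ 0.176 -0.096  1.654] yaw -0.043
```

Request:
drive_tool(motion=[[[65, 0.18, -0.05, 0.5, -0.04], [65, 0.18, -0.05, 1.1, -0.04], [65, 0.18, -0.05, 1.65, -0.04], [65, 0.18, -0.05, 1.65, -0.04], [65, 0.18, -0.05, 1.65, -0.04]]])

```text
t: 3.55
tcp_pos: [0.4783, 0.3482, 0.0328]
tool_rot: [0.781, 0.625, 0.001, 0.0]
force: [-0.6, 0.0, 0.1]
finger_gap: 0.763
gripper_force: 0.0
```

```bash
python3 -c "
from h import *
go((.476,.345,.002),77.2)"
```

```text
t 3.55 tcp [0.4783 0.3482 0.0328] ang 77.32 tilt [ 1.9e-03  9.0e-04 -1.0e+00] F [-0.6  0.   0.1] gap 0.763 gf 0.0
units [-0.124 -0.053  1.025] yaw 0.015
```

Request:
drive_tool(motion=[[[65, -0.1, -0.06, 0.3, 0], [65, -0.1, -0.06, 0.6, 0], [65, -0.1, -0.06, 0.85, 0], [65, -0.1, -0.06, 1.0, 0], [65, -0.1, -0.06, 1.0, 0], [65, -0.1, -0.06, 1.0, 0]]])

```text
t: 4.15
tcp_pos: [0.4749, 0.3454, 0.0016]
tool_rot: [0.781, 0.625, -0.0, -0.0]
force: [0.6, -0.5, -0.0]
finger_gap: 0.761
gripper_force: 0.0
```

```bash
python3 -c "
from h import *
go((.476,.345,.002),77.2)"
```

```text
t 4.15 tcp [0.4749 0.3454 0.0016] ang 77.33 tilt [-2.e-04 -1.e-04 -1.e+00] F [ 0.6 -0.5 -0. ] gap 0.761 gf 0.0
units [-0.006  0.039 -0.013] yaw 0.016
```

Request:
drive_tool(motion=[[[65, 0, 0.04, 0.08, 0], [36, 0, 0.04, 0.08, 0], [36, 0, 0.04, 0.08, 0], [36, 0, 0.04, 0.08, 0], [36, 0, 0.04, 0.08, 0], [36, 0, 0.04, 0.08, 0], [36, 0, 0.04, 0.08, 0], [36, 0, 0.04, 0.08, 0]]], squeeze=40)

```text
t: 4.95
tcp_pos: [0.4763, 0.3453, -0.0002]
tool_rot: [0.781, 0.625, 0.0, 0.0]
force: [-0.5, 0.2, 5.8]
finger_gap: 0.516
gripper_force: 42.6
```

Request:
drive_tool(motion=[[[36, 0, 0, -0.3, 0], [36, 0, 0, -1, 0], [36, 0, 0, -2, 0], [36, 0, 0, -3, 0], [36, 0, 0, -4, 0], [36, 0, 0, -5, 0], [36, 0, 0, -6, 0], [36, 0, 0, -7, 0], [36, 0, 0, -7, 0], [36, 0, 0, -7, 0]]])

```text
t: 5.95
tcp_pos: [0.4756, 0.3449, 0.2094]
tool_rot: [0.781, 0.625, -0.0, 0.0]
force: [-1.0, -0.2, -1.3]
finger_gap: 0.514
gripper_force: 42.0
```

```bash
python3 -c "
from h import *
u=np.array([-.183,-.983,0])
go(np.array([.473,-.0545,.21])+.02*u,79.5)
a=manip.snapshot('side')[40:200,160:360,::-1]
cv2.imwrite('pics/g2.png',cv2.resize(a,None,fx=3.7,fy=3.7,interpolation=2))"
```

```text
t 5.95 tcp [0.4756 0.3449 0.2094] ang 77.33 tilt [ 0. -0. -1.] F [-1.  -0.2 -1.3] gap 0.514 gf 41.981826424598694
units [-13.675   2.86   -0.018] yaw -0.272
```

View pics/g2.png

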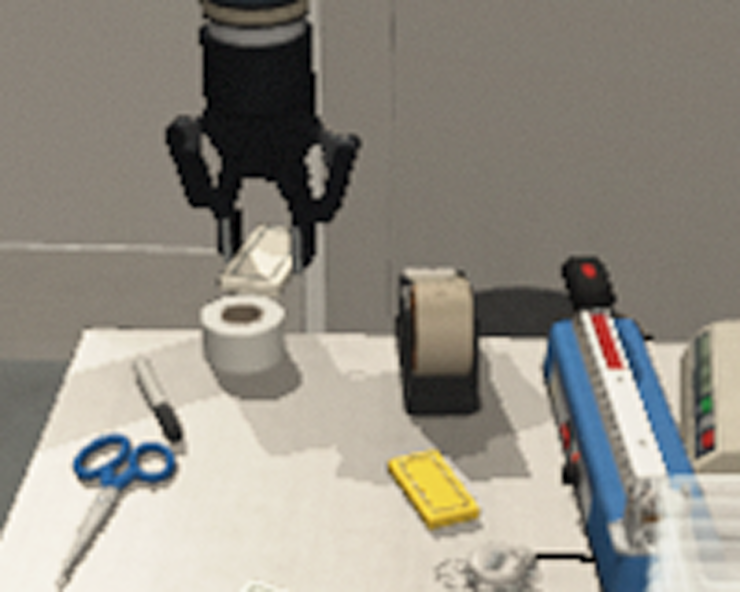

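The tile is held between the fingers and looks level. Next I'll carry it above the ramp.

Request:
drive_tool(motion=[[[36, -1, 0.2, 0, -0.27], [36, -2.3, 0.5, 0, -0.27], [36, -3.6, 0.8, 0, -0.27], [36, -4.9, 1.0, 0, -0.27], [36, -6.2, 1.3, 0, -0.27], [36, -7.5, 1.6, 0, -0.27], [36, -8.8, 1.9, 0, -0.27], [36, -10.1, 2.2, 0, -0.27], [36, -11, 2.4, 0, -0.27], [36, -11.7, 2.6, 0, -0.27]]])

```text
t: 7.0
tcp_pos: [0.4735, -0.016, 0.2075]
tool_rot: [0.77, 0.639, -0.001, -0.002]
force: [1.4, -0.0, -1.9]
finger_gap: 0.516
gripper_force: 41.9
```

Request:
drive_tool(motion=[[[36, -0.7, 0.1, 0, 0], [36, -1.4, 0.2, 0, 0], [36, -1.9, 0.25, 0, 0], [36, -1.9, 0.25, 0, 0], [36, -1.9, 0.25, 0, 0]]])

```text
t: 7.5
tcp_pos: [0.4711, -0.0713, 0.2081]
tool_rot: [0.769, 0.639, -0.001, -0.002]
force: [-0.2, 0.3, -2.1]
finger_gap: 0.514
gripper_force: 41.9
```

```bash
python3 -c "
from h import *
u=np.array([-.183,-.983,0])
go(np.array([.473,-.0545,.153])+.02*u,79.5)
a=manip.snapshot('side')
a=a[140:380,100:350,::-1]
cv2.imwrite('pics/g3.png',cv2.resize(a,None,fx=2.5,fy=2.5,interpolation=2))"
```

```text
t 7.5 tcp [ 0.4711 -0.0713  0.2081] ang 79.42 tilt [-0.0032  0.0018 -1.    ] F [-0.2  0.3 -2.1] gap 0.514 gf 41.94199740886688
units [-0.106 -0.032  1.836] yaw -0.01
```

View pics/g3.png

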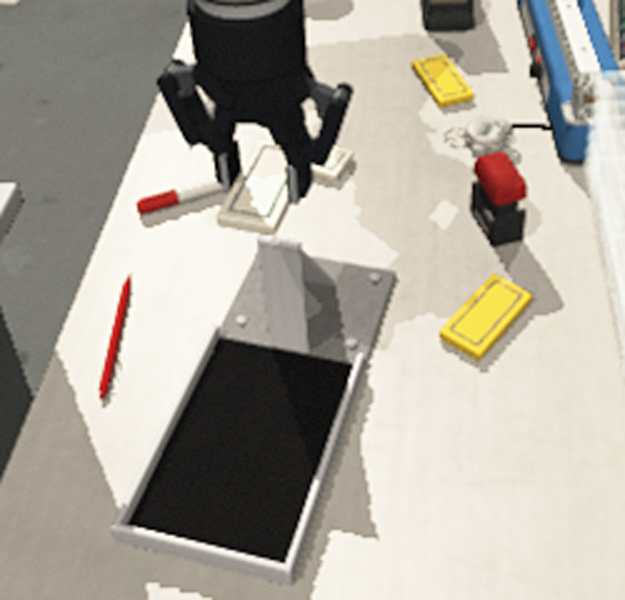

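The tile is held just above and behind the edge in this view. Its near end spans about crop (221,217) to (272,222). I'll check that against its expected position.

```bash
python3 -c "
from h import *
u=np.array([-.183,-.983,0]);E=np.array([.473,-.0545,0])
for x,y in((221,217),(273,222),(267,147)):
  p=plane('side',(x/2.5-.3+100,y/2.5-.3+140),.219);d=p-E;print(p.round(4),'along',(d@u).round(4),'lat',(d@[.983,-.183,0]).round(4))
"
```

```text
[ 0.4451 -0.1111  0.219 ] along 0.0607 lat -0.0171
[ 0.4828 -0.1141  0.219 ] along 0.0568 lat 0.0206
[ 0.4656 -0.032   0.219 ] along -0.0208 lat -0.0114
```

Request:
drive_tool(motion=[[[36, -0.1, -0.02, 0.6, 0], [36, -0.15, -0.02, 1.2, 0], [36, -0.15, -0.02, 1.6, 0], [36, -0.15, -0.02, 1.85, 0], [36, -0.15, -0.02, 1.85, 0], [36, -0.15, -0.02, 1.85, 0], [36, -0.15, -0.02, 1.85, 0]]])

```text
t: 8.25
tcp_pos: [0.4713, -0.0761, 0.1545]
tool_rot: [0.769, 0.64, 0.0, 0.001]
force: [1.0, -0.5, -0.7]
finger_gap: 0.515
gripper_force: 41.9
```

```bash
python3 -c "
from h import *
u=np.array([-.183,-.983,0])
go(np.array([.473,-.0545,.153])+.02*u,79.5)
a=manip.snapshot('side')
a=a[170:320,160:310,::-1]
cv2.imwrite('pics/g4.png',cv2.resize(a,None,fx=4,fy=4,interpolation=2))"
```

```text
t 8.25 tcp [ 0.4713 -0.0761  0.1545] ang 79.51 tilt [ 1.4e-03 -5.0e-04 -1.0e+00] F [ 1.  -0.5 -0.7] gap 0.515 gf 41.91059231758118
units [ 0.052 -0.075  0.05 ] yaw 0.001
```

View pics/g4.png

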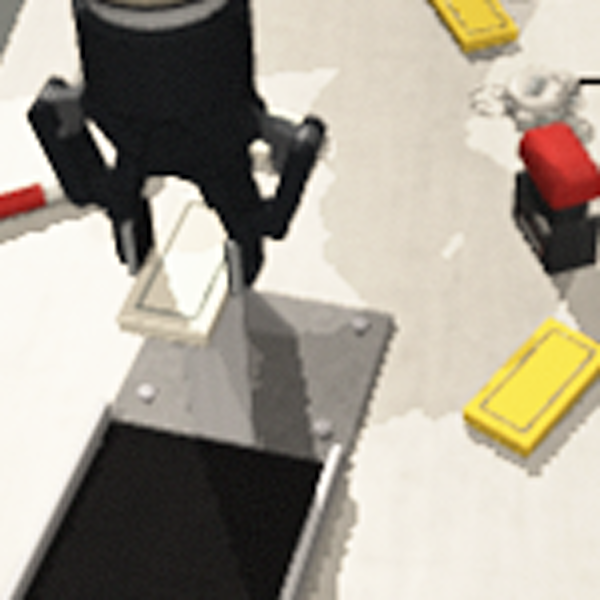

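The tile sits over the edge with most of it out over the tray, about 21 mm forward, 14 mm above and level. Time to release it.

Request:
drive_tool(motion=[[[85, 0, 0, 0, 0], [85, 0, 0, 0, 0], [85, 0, 0, 0, 0], [85, 0, 0, 0, 0], [85, 0, 0, 0, 0], [85, 0, 0, 0, 0], [85, 0, 0, -0.5, 0], [85, 0, 0, -1.5, 0], [85, 0, 0, -2.5, 0], [85, 0, 0, -3.5, 0]]])

```text
t: 9.3
tcp_pos: [0.4704, -0.076, 0.2598]
tool_rot: [0.769, 0.639, -0.0, -0.0]
force: [0.1, 0.1, 0.3]
finger_gap: 0.995
gripper_force: 0.0
```

Request:
drive_tool(motion=[[[85, 0, 0, -0.5, 0], [85, 1, 0, -0.5, 0], [85, 2, 0, -0.5, 0], [85, 3, 0, -0.5, 0], [85, 3, 0, -0.5, 0], [85, 3, 0, -0.5, 0]]])

```text
t: 9.9
tcp_pos: [0.4869, 0.0127, 0.2738]
tool_rot: [0.768, 0.64, -0.0, 0.0]
force: [-0.9, 0.0, 0.0]
finger_gap: 0.998
gripper_force: 0.0
```

```bash
python3 -c "
from h import *
s=manip.sense();print(s['t'],s['tcp_pos'],s['force'])
a=manip.snapshot('side')
a=a[170:384,120:340,::-1]
cv2.imwrite('pics/g5.png',cv2.resize(a,None,fx=2.8,fy=2.8,interpolation=2))"
```

```text
9.9 [0.48694141 0.01272533 0.27377414] [-0.88926339  0.02975317  0.00172961]
```

View pics/g5.png

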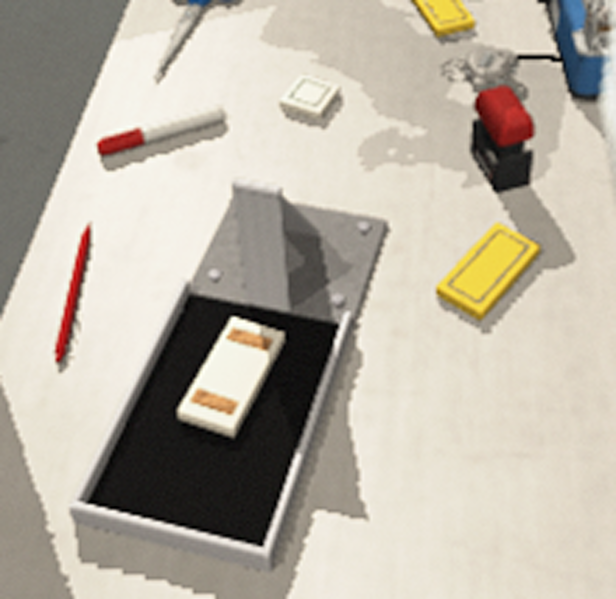

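The oblong tile lies flat on the mat at about crop (232,377) with its cork strips up, so it is face down. The square tile at (310,97) is undisturbed.

```bash
python3 -c "
from station import manip
print(manip.sign_off())"
```

```text
the job is handed in; nothing more can be done
None
```

The oblong tile tipped over the ramp edge and came to rest face down on the mat, cork strips up; the square tile wasn't touched, and the job was handed in about 10 s into the 45 s allowed.

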